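# Shut the vacuum food keeper and pump it down

## Task

The leftover gravy stands in the vacuum food keeper. Slide its hatch fully shut against the frame, then pump the air out with at least two full strokes of the spring plunger: each time push it right down to its stop, hold it there for about a second, and let it come all the way up again. Press firmly but without forcing the rubber seat, keep the hatch shut, and leave the other things on the worktop where they are.

Things in the scene. Friction and masses are not known exactly. Their poses are not given: they have to be found in the camera images.
- keeper: White wedge-shaped food box, fixed, 220 mm deep (x, pointing away from its low front), 400 mm wide (y), 85 mm high in front, 212 mm at the back. Origin: centre of its underside, z up. Its flat top deck slopes 30 degrees down to the front (-x), centre 148.5 mm above the origin. On it a hatch lies between two 13 mm high rails along y; the pump stands at its -y end.
- hatch (a joint): Travel of the aluminium hatch (216 mm up the slope x 160 mm, its top 10 mm above the deck), in m: 0 = shut against the frame bar on the pump side, a rigid stop; grows to 0.115 as it opens towards the keeper's +y, away from the pump. About 2.5 N of friction; it stays where it is left.
- hatch_grip (a point): Centre of the top of the black bar handle upright on the hatch: 80 mm long (up the slope), 16 mm thick (along y), 26 mm high above the hatch. Frame of this point: z = normal out of the deck, x = up the slope, y = opening direction (keeper's +y). Pushed towards -y the hatch shuts.
- plunger_top (a point): Centre of the flat top of the plunger's black mushroom head (54 mm diameter, 15 mm thick); at rest 86 mm above the deck, 148 mm to the -y side of the keeper's centre line (172 mm from the bar handle when shut). Frame: z = out along the plunger's axis (30 degrees from vertical, leaning to the keeper's front), x = up the slope. Pressed along -z.
- plunger (a joint): Travel of the plunger into the pump in m: 0 = fully up, 0.030 = at its stop. Its spring takes 3 N to start and 9 N to reach the stop, and lifts it again. The seat below gives too, so the head moves further than 30 mm and distance alone does not tell the stop: there the resistance turns steeper (about 0.17 to 1.2 N per mm).
- seal (a joint): Sinking in m of the black ribbed rubber seat (78 mm diameter) under the pump, along the same axis: 0 unloaded, about 0.8 mm per newton pressed (about 7.5 mm at 9 N, 15 mm at 18 N). More than 0.018 (about 22 N) is forcing it.
- mug: Two-tone mug, 82 x 111 x 97 mm, bystander left of the keeper; origin at the centre of its underside.
- bean_tin: Low tin, 75 mm diameter, 58 mm high, bystander behind the keeper; origin at the centre of its underside.
- spice_jar: Spice jar, 47 mm diameter, 98 mm high, bystander behind the keeper; origin at the centre of its underside.
- salt_shaker: Salt shaker, 44 mm diameter, 90 mm high, bystander behind the keeper; origin at the centre of its underside.

How it is judged:
On the way, in this order (a step that is already met when the one before it is completed fails the run):
1. the hatch is shut against the frame (within 2 mm) while the plunger is up (value of joint hatch below 0.002 m and value of joint plunger below 0.004 m), for 0.2 s.
2. first stroke: the plunger is held within 1.5 mm of its stop for half a second, hatch shut (value of joint plunger above 0.0285 m and value of joint hatch below 0.003 m), for 0.5 s.
3. the plunger has come up again (within 3 mm) (value of joint plunger below 0.003 m), for 0.1 s.
4. second stroke: the plunger is held within 1.5 mm of its stop for half a second, hatch shut (all of step 2), for 0.5 s.
At the end, for the whole second after the job is handed in: The hatch is shut (within 3 mm of the frame), the plunger is fully up again (within 3 mm) after two held strokes to its stop, and the rubber seat is unloaded (within 3 mm) (value of joint each of hatch, plunger, seal below 0.003 m); the robot touches nothing.
It fails at once if the rubber seat is forced down more than 18 mm (about 22 N on the plunger) (value of joint seal above 0.018 m).
It fails at once if a bystander is moved more than 30 mm (distance of any of mug, bean_tin, spice_jar, salt_shaker from where it was at the start of the episode above 0.03 m).
It also fails if it takes over 51 s, if anything falls off the work surface, if the arm or the gripper's body presses on something with over 40 N, if the wrist force passes 120 N, or if a joint passes its speed limit or range.

## Robot

A 6-joint arm with a two-finger parallel gripper is mounted at the origin on a cart in front of the work surface, level with it; the furniture and walls round the work are solid. World frame = base frame: x ahead of the robot, y to its left, z up, the work surface at z = 0. Lengths are in m, angles in rad, forces in N, time in s.
With the tool pointing down it reaches from about 0.25 to 0.725 m from the base axis. Payload 4 kg.
Tool frame: the origin (TCP) lies midway between the tips of the shut fingers; the grasp point (between the pads) lies grip_point_offset behind it (grip_point_offset is the distance from the TCP to the grasp point, in m); z points along the fingers, y is the line along which they close (so a half turn about z gives the same grasp; the last joint's range is limited). The gripper opens to 85 mm and grips with 20 to 120 N. Pads are 22 mm wide; open, the fingers measure 114 mm over their backs; the gripper's body (76 mm by 85 mm) begins 54 mm behind the grasp point. The pads swing forward as they close: fully open they stand 13 mm farther back than shut.
Start: joints at [-1.13, 0.241, 0.005, 1.335, 0, 1.571], TCP at [0.213, -0.452, 0.231] pointing down, gripper open.
Joint ranges: [-2.72, 2.72], [-1.05, 1.87], [-1.09, 1.28], [-1.99, 2.15], [-1.42, 1.44], [-3.14, 3.14]. Speed limits (rad/s): [2.79, 2.79, 3.14, 3.14, 3.14, 3.14].

## Interface

Orientations are given as a unit quaternion [x, y, z, w].
In Python, from workcell import * gives the robot as it stands. The module is installed in compiled form; this text tells all that it offers.
- The arm moves only by the tool arm_command, never from a script. Its arguments are lists of equal length, an entry for each row: "slide": the shift along the tool's x, y, z in cm, a list of three; "spin": the turn about the tool's z in degrees. A call has exactly 5 rows; each row is the pose to reach, as a shift and turn from the pose commanded when the call began, along the tool's axes at that moment; what a row does not reach only later rows make up. A row lasts 1/8 s, in which the tool goes at most 62.5 mm and 10.7 degrees, less where a joint would pass 70% of its speed; a pose out of reach is approached as far as the arm can. A call with a gripper value outside its range is refused whole. "jaw" is the finger opening in cm, from 0 to 8.54, set as the call begins (left out, the last holds). The fingers move at their own pace and stop on an object; the grip force is fixed at half the most. Time passes only in rows, so rows that repeat a pose let the fingers close, or fill a call up. It gives the time, the measured TCP pose, the force, the opening and the grip force at its end, in the units of the state.
- get_obs(): the state, without advancing time (a new reading comes with each control period).
- camera(name): name is "scene" or "top" or "wrist"; returns a dict with "pixels" (400x640x3 uint8, red, green, blue), "range_z" (400x640 float32, m along the optical axis (not along the pixel's ray), 0 where there is no reading), "intrinsics" (3x3 intrinsics, pixels), "rvec" (rotation vector, rad) and "tvec" (3), from world to camera coordinates, as OpenCV has them. Camera axes: x right, y down, z forward; pixel columns grow to the right and rows downward; lengths in m; the calibration is good to about 2 mm. A picture is of the moment at which its call begins.
- job_done(): hands the job in; it is judged then, once.
Trained networks look in a picture, given as the dict that the camera call returned (one of the last four; its "shot" number tells which), for a name from the list of things; names that differ only in an ending like _2 or _b are one class to them, and where a whole thing is asked for, a point or a joint stands for the part that bears it (a point fixed in the world has none). Each returns a list of dicts, best first, with "confidence" (0 to 1); they miss things now and then, are a little off and sometimes report something else, mostly with a low value. They report only what shows in the picture. A call takes as long as a camera call.
- recognise(picture, thing): "centre" ([column, row] in pixels, amid what is visible of it).
- landmark_of(picture, thing): "centre" ([column, row] in pixels: a listed point, or the origin of a listed thing).
The state is a dict: "clock": time; "joint_pos": joint angles; "joint_vel": joint speeds; "tau": joint torques, N m; "eef_pos": TCP position; "tool_rot": TCP orientation; "ft_force": force on the tool from outside, world axes, zero at the start; "ft_torque": the same for the moment, N m; "grip_width": finger opening in m; "grasp_force": force on a finger pad.
Only numpy, scipy, OpenCV 4.12 (cv2) and the standard library are available. Lean on these libraries where they do the work, as an engineer would, in place of code of your own. Each camera call takes 0.05 s, during which the arm holds its last target. There are 200 camera calls.

## Working session

There is one attempt and no reset: what is moved stays moved. The work goes in short steps, Python scripts to look and compute and a tool call to move; the robot and the scene stay as the last step left them, time stands still between calls to the robot, and variables do not carry over. Pictures are saved under pics/ and viewed, at most 10 in all, crops included, and the job is handed in when it is done.

Besides the shell and the picture viewer there is one more tool, called after ">>>" by a JSON object that holds its "op" and its "data". arm_command: Moves the arm, as the interface text tells. Its arguments: {"type":"object","properties":{"slide":{"type":"array","items":{"type":"array","items":{"type":"number"}}},"spin":{"type":"array","items":{"type":"number"}},"jaw":{"type":"number"}},"required":["slide","spin"]}

```bash
mkdir -p pics
cat > h.py <<'E'
from workcell import *
import numpy as np, cv2
from scipy.spatial.transform import Rotation as R
def cam(n):
    p=camera(n); p['R']=cv2.Rodrigues(np.array(p['rvec'],float))[0]; return p
def save(p,f): cv2.imwrite('pics/'+f,p['pixels'][:,:,::-1])
def pos(p,c,r=2):
    u,v=int(round(c[0])),int(round(c[1])); d=p['range_z'][max(0,v-r):v+r+1,max(0,u-r):u+r+1]; d=d[d>0]
    if len(d)==0: return None
    z=np.median(d); q=np.linalg.inv(p['intrinsics'])@[c[0],c[1],1]*z
    return p['R'].T@(q-np.ravel(p['tvec']))
E
python3 - <<'E'
from h import *
np.set_printoptions(precision=4,suppress=True)
for n in ('scene','top'):
    p=cam(n); save(p,n+'0.png')
    for t in ['keeper','hatch_grip','plunger_top','mug','bean_tin','spice_jar','salt_shaker']:
        for f in (recognise,landmark_of):
            for d in f(p,t)[:2]: print(n,t,f.__name__,np.round(d['centre']),round(d['confidence'],2),pos(p,d['centre']))
o=get_obs();print(o)
E
```

```text
scene keeper call [366. 210.] 0.93 [0.4583 0.0859 0.1496]
scene keeper call [373. 236.] 0.79 [0.4084 0.1156 0.123 ]
scene hatch_grip call [360. 211.] 0.9 [0.4646 0.1015 0.1554]
scene hatch_grip call [428. 154.] 0.21 [ 0.4392 -0.1211  0.2199]
scene hatch_grip call [358. 214.] 0.87 [0.4487 0.1296 0.1747]
scene plunger_top call [423. 154.] 0.61 [ 0.4449 -0.1064  0.224 ]
scene plunger_top call [422. 151.] 0.87 [ 0.4519 -0.1098  0.2273]
scene plunger_top call [258. 336.] 0.56 [0.4138 0.4565 0.0879]
scene mug call [255. 327.] 0.6 [0.4634 0.4324 0.0304]
scene mug call [256. 338.] 0.91 [0.4159 0.461  0.0843]
scene bean_tin call [224. 246.] 0.89 [0.69   0.3506 0.0388]
scene bean_tin call [358. 212.] 0.6 [0.4517 0.1256 0.1778]
scene spice_jar call [290. 170.] 0.78 [0.7541 0.0681 0.0856]
scene spice_jar call [416. 161.] 0.46 [ 0.4655 -0.116   0.1845]
scene spice_jar call [290. 187.] 0.89 [0.752  0.0704 0.0221]
scene salt_shaker call [330. 150.] 0.87 [ 0.7667 -0.1127  0.0549]
scene salt_shaker call [326. 161.] 0.63 [ 0.7745 -0.1032  0.0145]
top keeper call [354. 240.] 0.85 [0.4886 0.0248 0.1618]
[... 567 characters left out ...]
1 0.0604 0.0993]
top spice_jar call [344. 166.] 0.7 [0.7442 0.0514 0.079 ]
top salt_shaker call [393. 161.] 0.64 [ 0.7685 -0.1121  0.0663]
top salt_shaker call [393. 164.] 0.72 [ 0.7636 -0.1166  0.0424]
{'clock': 1.5, 'joint_pos': array([-1.13  ,  0.2406,  0.005 ,  1.3352,  0.    ,  1.5708]), 'joint_vel': array([-0.0003, -0.0003, -0.0014,  0.0001, -0.0007,  0.0001]), 'tau': array([ -0.0006, -37.2208,  25.2687,   0.0015,  -0.0001,   0.    ]), 'eef_pos': array([ 0.2133, -0.4522,  0.2313]), 'tool_rot': array([ 0.9758,  0.2186, -0.    , -0.    ]), 'ft_force': array([-0.4641,  0.1509,  0.1917]), 'ft_torque': array([ 0.0024, -0.006 ,  0.0399]), 'grasp_force': 0.0, 'grip_width': 0.0854626690280111}
```

View pics/scene0.png

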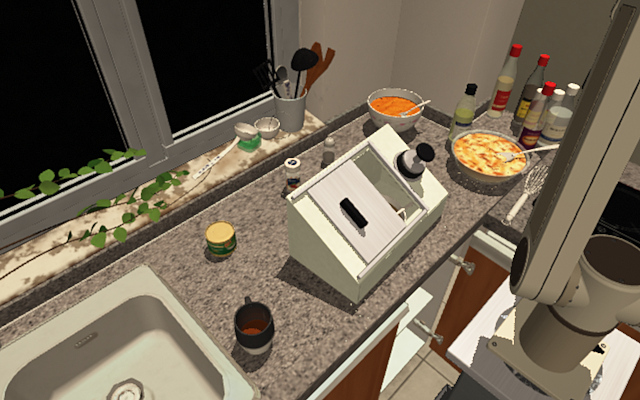

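View pics/top0.png

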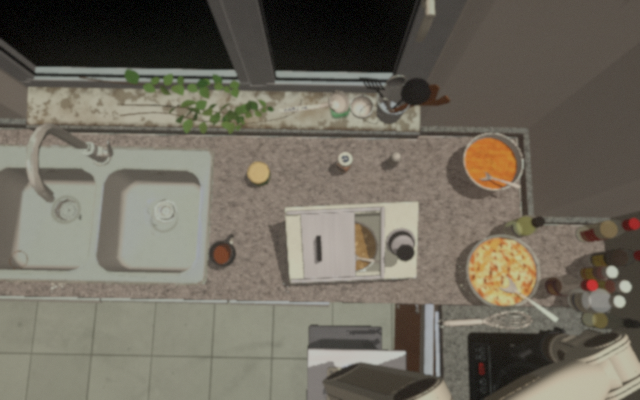

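```bash
cat >> h.py <<'E'
def cloud(p):
    z=p['range_z']; v,u=np.nonzero(z>0); k=p['intrinsics']
    q=np.c_[(u-k[0,2])/k[0,0],(v-k[1,2])/k[1,1],np.ones(len(u))]*z[v,u][:,None]
    return (q-np.ravel(p['tvec']))@p['R'], p['pixels'][v,u].astype(int)
E
python3 - <<'E'
from h import *
np.set_printoptions(precision=4,suppress=True)
import workcell; print({k:getattr(workcell,k) for k in dir(workcell) if 'grip' in k.lower()})
T=R.from_euler('y',-30,degrees=True).as_matrix()  # cols: upslope, y, normal
for n in ('top','scene'):
    X,C=cloud(cam(n))
    yaw=np.radians(4); c=np.array([.485,.033])
    for it in range(5):
        Z=R.from_euler('z',yaw).as_matrix()
        L=((X-np.r_[c,0.1485])@Z)@T  # slope frame coords
        hat=(abs(L[:,2]-.010)<.008)&(abs(L[:,0])<.09)&(L[:,1]>.0)&(L[:,1]<.15)&(C.sum(1)>250)
        head=(L[:,2]>.078)&(L[:,2]<.096)&(abs(L[:,0])<.05)&(abs(L[:,1]+.148)<.05)
        hd=(L[:,2]>.029)&(L[:,2]<.044)&(abs(L[:,0])<.07)&(L[:,1]>0)&(L[:,1]<.16)
        P=X[hat]; m=P.mean(0); nn=np.linalg.svd(P-m)[2][2]; nn*=np.sign(nn[2])
        mid=lambda a:(np.percentile(a,3,0)+np.percentile(a,97,0))/2
        a,b=mid(L[hd]),mid(L[head])
        # update: yaw from handle/head upslope coordinate difference, centre from both
        dy=np.arctan2((a[0]-b[0])*np.cos(np.pi/6),a[1]-b[1]); yaw-=dy
        d=T@np.r_[(a[0]+b[0])/2,b[1]+.148,0]; c=c+(Z@np.r_[d[0],d[1],0])[:2]
    print(n,'yaw',np.degrees(yaw),'c',c,'normal',nn,'tilt',np.degrees(np.arccos(nn[2])),'nyaw',np.degrees(np.arctan2(-nn[1],-nn[0])),hat.sum(),hd.sum(),head.sum())
    print(' hatch h',np.median(L[hat][:,2]),'handle',a,np.ptp(L[hd],0),'head',b,np.ptp(L[head],0))
    Z=R.from_euler('z',yaw).as_matrix()
    w=lambda l:Z@T@l+np.r_[c,.1485]
    print(' handle W',w(np.r_[0,a[1],.036]),'head W',w(np.r_[0,-.148,.086]),'meas',X[hd].mean(0),X[head].mean(0))
E
```

```text
{'grip_point_offset': 0.0187}
top yaw 3.9265693198033054 c [0.4841 0.0311] normal [-0.4989 -0.0334  0.866 ] tilt 29.998404451360813 nyaw 3.828666831782968 2475 127 253
 hatch h 0.011364954188367188 handle [-0.      0.1019  0.036 ] [0.0825 0.016  0.0147] head [-0.     -0.148   0.0865] [0.0506 0.0503 0.0162]
 handle W [0.4591 0.1315 0.1797] head W [ 0.4513 -0.1195  0.223 ] meas [0.4592 0.1314 0.1803] [ 0.451  -0.1196  0.2237]
scene yaw 3.8172019629487433 c [0.4815 0.0283] normal [-0.4989 -0.0275  0.8662] tilt 29.975621957283206 nyaw 3.1573404630017965 3582 239 282
 hatch h 0.011209997831972834 handle [-0.      0.1016  0.0342] [0.0796 0.0179 0.0108] head [-0.     -0.148   0.0847] [0.0518 0.0538 0.0136]
 handle W [0.4568 0.1284 0.1797] head W [ 0.4485 -0.1223  0.223 ] meas [0.4569 0.1298 0.179 ] [ 0.4481 -0.1198  0.2234]
```

>>> {"op": "arm_command", "data": {"slide": [[0, 0, -5], [0, 0, -7], [4, -4, -7], [8, -8, -7], [12, -12, -7]], "spin": [10.6, 21.3, 21.3, 21.3, 21.3], "jaw": 0}}

```text
clock: 2.22
eef_pos: [0.271, -0.2911, 0.3014]
tool_rot: [0.999, 0.034, 0.0, 0.0]
ft_force: [0.9, 0.7, 0.0]
grip_width: 0.0001
grasp_force: 0.0
```

>>> {"op": "arm_command", "data": {"slide": [[2.4, -5.1, 0], [4.8, -10.2, 0], [7.2, -15.3, 0], [9.6, -20.4, 0], [12, -25.5, 0]], "spin": [0, 0, 0, 0, 0]}}

```text
clock: 2.85
eef_pos: [0.3732, -0.0281, 0.3017]
tool_rot: [0.999, 0.034, 0.001, 0.0]
ft_force: [0.8, -0.9, 0.1]
grip_width: 0.0001
grasp_force: 0.0
```

>>> {"op": "arm_command", "data": {"slide": [[2.4, -5.1, 0], [4.8, -10.2, 0], [7.2, -15.3, 0], [9.6, -20.3, 0], [9.6, -20.3, 0]], "spin": [0, 0, 0, 0, 0]}}

```text
clock: 3.48
eef_pos: [0.4626, 0.0813, 0.3011]
tool_rot: [0.997, 0.073, -0.003, -0.023]
ft_force: [0.1, 1.5, -0.3]
grip_width: -0.0
grasp_force: 0.0
```

>>> {"op": "arm_command", "data": {"slide": [[0, 0, 0], [0, 0, 0], [0, 0, 0], [0, 0, 0], [0, 0, 0]], "spin": [0, 0, 0, 0, 0]}}

```text
clock: 4.1
eef_pos: [0.4618, 0.0807, 0.3015]
tool_rot: [0.997, 0.072, -0.002, -0.023]
ft_force: [0.1, 0.2, -0.3]
grip_width: -0.0006
grasp_force: 0.0
```

Run:
```python
from h import *
o=get_obs();print(o['joint_pos'],o['joint_vel'],o['eef_pos'],o['tool_rot'],o['clock'])
```

```text
[0.14324899 0.15942131 0.08364698 1.49647435 0.0458667  3.14059021] [ 0.00194783  0.00477869  0.00021875 -0.0014772   0.00052671 -0.00042121] [0.46181826 0.08067092 0.30151158] [ 0.99713873  0.07202762 -0.00235373 -0.02282177] 4.1
```

>>> {"op": "arm_command", "data": {"slide": [[0, 0, 0], [0, 0, 0], [0, 0, 0], [0, 0, 0], [0, 0, 0]], "spin": [-10.7, -21.4, -32.1, -42.8, -53.5]}}

```text
clock: 4.72
eef_pos: [0.4619, 0.0808, 0.3014]
tool_rot: [0.856, 0.516, 0.008, -0.021]
ft_force: [0.1, 0.4, 0.2]
grip_width: -0.0002
grasp_force: 0.0
```

>>> {"op": "arm_command", "data": {"slide": [[0, 0, 0], [0, 0, 0], [0, 0, 0], [0, 0, 0], [0, 0, 0]], "spin": [-10.7, -21.4, -32.1, -42.8, -53.5]}}

```text
clock: 5.35
eef_pos: [0.4619, 0.0808, 0.3013]
tool_rot: [0.533, 0.846, 0.017, -0.016]
ft_force: [0.3, 0.4, -0.7]
grip_width: 0.0
grasp_force: 0.0
```

>>> {"op": "arm_command", "data": {"slide": [[0, 0, 0], [0, 0, 0], [0, 0, 0], [0, 0, 0], [0, 0, 0]], "spin": [-10.7, -21.4, -32.1, -42.8, -53.5]}}

```text
clock: 5.98
eef_pos: [0.4619, 0.0808, 0.3014]
tool_rot: [0.095, 0.995, 0.022, -0.006]
ft_force: [0.2, -1.1, -0.5]
grip_width: 0.0002
grasp_force: 0.0
```

>>> {"op": "arm_command", "data": {"slide": [[0, 0, 0], [0, 0, 0], [0, 0, 0], [0, 0, 0], [0, 0, 0]], "spin": [-9.5, -19.5, -19.5, -19.5, -19.5]}}

```text
clock: 6.6
eef_pos: [0.462, 0.0808, 0.3013]
tool_rot: [-0.071, 0.997, 0.023, -0.003]
ft_force: [-0.5, 0.8, 0.4]
grip_width: 0.0001
grasp_force: 0.0
```

Run:
```python
from h import *
o=get_obs();print(o['joint_pos'],o['eef_pos'],o['clock']);print(R.from_quat(o['tool_rot']).as_matrix())
```

```text
[1.43470808e-01 1.60005276e-01 8.39122981e-02 1.49644167e+00
 4.58565063e-02 3.48845837e-04] [0.4619609  0.08079343 0.30134125] 6.6
[[-0.98977395 -0.14240468 -0.00827288]
 [-0.14263399  0.98874649  0.04512118]
 [ 0.00175431  0.04583976 -0.99894727]]
```

```bash
cat >> h.py <<'E'
yaw=np.radians(3.9); Z=R.from_euler('z',yaw).as_matrix(); T=R.from_euler('y',-30,degrees=True).as_matrix()
def to(w,spin=0,frm=None):
    o=get_obs(); M=R.from_quat(o['tool_rot']).as_matrix()
    return np.round(M.T@(np.array(w)-(o['eef_pos'] if frm is None else frm))*100,2), np.round(M,3).tolist()
E
python3 - <<'E'
from h import *
h=np.array([.458,.130,.180]); k=Z[:,1]
a=h+.05*k; a[2]=.30; b=a.copy(); b[2]=.166
print(to(a),to(b)[0])
for s in (.03,.02,-.03,-.05,-.06): c=h+s*k; c[2]=.166; print(s,to(c)[0])
E
```

```text
(array([-0.68,  9.9 ,  0.59]), [[-0.99, -0.142, -0.008], [-0.143, 0.989, 0.045], [0.002, 0.046, -0.999]]) [-0.71  9.28 13.97]
0.03 [-0.56  7.29 13.88]
0.02 [-0.48  6.29 13.84]
-0.03 [-0.11  1.31 13.61]
-0.05 [ 0.04 -0.68 13.52]
-0.06 [ 0.12 -1.68 13.47]
```

>>> {"op": "arm_command", "data": {"slide": [[-0.3, 5, 0.3], [-0.7, 9.9, 0.6], [-0.7, 9.6, 6], [-0.7, 9.3, 11], [-0.7, 9.3, 14]], "spin": [4.3, 4.3, 4.3, 4.3, 4.3]}}

```text
clock: 7.22
eef_pos: [0.4529, 0.1798, 0.1631]
tool_rot: [-0.034, 0.999, 0.022, -0.005]
ft_force: [0.5, -0.2, -0.3]
grip_width: 0.0001
grasp_force: 0.0
```

>>> {"op": "arm_command", "data": {"slide": [[0, 0, 0], [0, 0, 0], [0, 0, 0], [0, -0.5, 0], [0, -1, 0]], "spin": [0, 0, 0, 0, 0]}}

```text
clock: 7.85
eef_pos: [0.4555, 0.1698, 0.1659]
tool_rot: [-0.035, 0.999, 0.023, -0.003]
ft_force: [0.0, -0.2, -0.3]
grip_width: 0.0001
grasp_force: 0.0
```

Run:
```python
from h import *
o=get_obs();print(o['eef_pos'],o['clock'],o['ft_force'])
h=np.array([.458,.130,.180]); k=Z[:,1]
for s in (.0225,-.03,-.05,-.0555,-.065): c=h+s*k; c[2]=.166; print(s,to(c))
p=cam('scene'); save(p,'s1.png')
```

```text
[0.45547979 0.16979166 0.16593692] 7.85 [ 0.03855702 -0.21673694 -0.25462135]
0.0225 (array([ 0.02, -1.73, -0.09]), [[-0.998, -0.069, -0.007], [-0.069, 0.997, 0.045], [0.004, 0.046, -0.999]])
-0.03 (array([ 0.03, -6.98, -0.33]), [[-0.998, -0.069, -0.007], [-0.069, 0.997, 0.045], [0.004, 0.046, -0.999]])
-0.05 (array([ 0.03, -8.98, -0.42]), [[-0.998, -0.069, -0.007], [-0.069, 0.997, 0.045], [0.004, 0.046, -0.999]])
-0.0555 (array([ 0.03, -9.53, -0.44]), [[-0.998, -0.069, -0.007], [-0.069, 0.997, 0.045], [0.004, 0.046, -0.999]])
-0.065 (array([  0.03, -10.48,  -0.49]), [[-0.998, -0.069, -0.007], [-0.069, 0.997, 0.045], [0.004, 0.046, -0.999]])
```

View pics/s1.png

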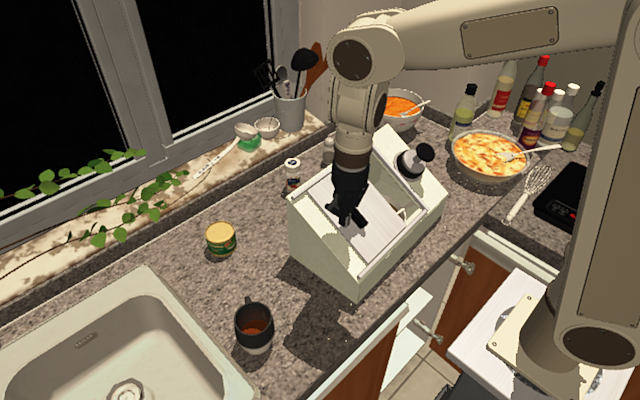

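The shut fingers (about 345,215) stand on the +y side of the handle (365,215), with nothing touched. Next I push towards the pump.

>>> {"op": "arm_command", "data": {"slide": [[0, -1, 0], [0, -2, -0.1], [0, -3, -0.15], [0, -4, -0.2], [0, -5, -0.25]], "spin": [0, 0, 0, 0, 0]}}

```text
clock: 8.52
eef_pos: [0.4583, 0.1196, 0.1653]
tool_rot: [-0.035, 0.999, 0.023, -0.004]
ft_force: [-0.3, 2.8, -2.8]
grip_width: -0.0003
grasp_force: 1.4
```

>>> {"op": "arm_command", "data": {"slide": [[0, -1, -0.05], [0, -2, -0.1], [0, -2.6, -0.12], [0, -3.2, -0.15], [0, -3.8, -0.17]], "spin": [0, 0, 0, 0, 0]}}

```text
clock: 9.15
eef_pos: [0.4609, 0.0819, 0.1654]
tool_rot: [-0.035, 0.999, 0.023, -0.004]
ft_force: [-2.0, 2.4, -0.4]
grip_width: -0.0
grasp_force: 1.4
```

>>> {"op": "arm_command", "data": {"slide": [[0, -0.2, 0], [0, -0.4, 0], [0, -0.6, 0], [0, -0.7, 0], [0, -0.7, 0]], "spin": [0, 0, 0, 0, 0]}}

```text
clock: 9.78
eef_pos: [0.462, 0.0751, 0.1653]
tool_rot: [-0.035, 0.999, 0.023, -0.003]
ft_force: [-1.3, 1.5, 1.1]
grip_width: 0.0001
grasp_force: 1.0
```

>>> {"op": "arm_command", "data": {"slide": [[0, -0.1, 0], [0, -0.2, 0], [0, -0.3, 0], [0, -0.3, 0], [0, -0.3, 0]], "spin": [0, 0, 0, 0, 0]}}

```text
clock: 10.4
eef_pos: [0.4622, 0.0721, 0.1651]
tool_rot: [-0.035, 0.999, 0.023, -0.003]
ft_force: [-0.2, 2.6, 1.2]
grip_width: -0.0001
grasp_force: 1.0
```

>>> {"op": "arm_command", "data": {"slide": [[0, -0.1, 0], [0, -0.2, 0], [0, -0.3, 0], [0, -0.3, 0], [0, -0.3, 0]], "spin": [0, 0, 0, 0, 0]}}

```text
clock: 11.02
eef_pos: [0.4622, 0.0713, 0.1652]
tool_rot: [-0.035, 0.999, 0.025, -0.003]
ft_force: [0.1, 8.4, 3.0]
grip_width: 0.0001
grasp_force: 4.3
```

>>> {"op": "arm_command", "data": {"slide": [[0, -0.1, 0], [0, -0.2, 0], [0, -0.2, 0], [0, -0.2, 0], [0, -0.2, 0]], "spin": [0, 0, 0, 0, 0]}}

```text
clock: 11.65
eef_pos: [0.4622, 0.0711, 0.1653]
tool_rot: [-0.036, 0.999, 0.027, -0.003]
ft_force: [-1.0, 13.6, 3.2]
grip_width: 0.0
grasp_force: 7.0
```

>>> {"op": "arm_command", "data": {"slide": [[0, 1, 0], [0, 3, 0], [0, 3, -5], [0, 3, -10], [0, 3, -13.5]], "spin": [0, 0, 0, 0, 0]}}

```text
clock: 12.28
eef_pos: [0.4618, 0.0903, 0.3031]
tool_rot: [-0.034, 0.999, 0.022, -0.002]
ft_force: [0.2, 0.4, -0.2]
grip_width: -0.0
grasp_force: 0.0
```

Run:
```python
from h import *
np.set_printoptions(precision=4,suppress=True)
n=Z@T[:,2]; c=np.array([.450,-.122,.223])-.008*Z[:,0]; c[1]+=.008
print(get_obs()['eef_pos'],to(c+.06*n),to(c+.03*n)[0],'press dir',(R.from_quat(get_obs()['tool_rot']).as_matrix().T@-n))
p=cam('top')
X,C=cloud(p); L=((X-np.r_[.483,.030,.1485])@Z)@T
for nm,m in (('hd',(L[:,2]>.029)&(L[:,2]<.044)&(abs(L[:,0])<.06)&(L[:,1]>-.05)&(L[:,1]<.13)&(C.sum(1)<200)),('head',(L[:,2]>.078)&(L[:,2]<.096)&(abs(L[:,0])<.05)&(abs(L[:,1]+.148)<.05))):
    print(nm,m.sum(),L[m].mean(0),np.percentile(L[m],[2,98],0))
save(p,'t1.png')
```

```text
[0.4618 0.0903 0.3031] (array([  6.38, -20.41,   1.94]), [[-0.998, -0.069, -0.006], [-0.069, 0.997, 0.043], [0.003, 0.044, -0.999]]) [  4.87 -20.52   4.53] press dir [-0.5026 -0.0382  0.8637]<stdin>:8: RuntimeWarning: Mean of empty slice.
  ret = um.true_divide(
Traceback (most recent call last):
IndexError: index -1 is out of bounds for axis 0 with size 0
```

The arm hid the handle from the top camera. I'll move above the plunger and look again there.

>>> {"op": "arm_command", "data": {"slide": [[1.6, -5.1, 0], [3.2, -10.2, 0.5], [4.8, -15.3, 1], [6.4, -20.4, 1.9], [6.4, -20.4, 1.9]], "spin": [0, 0, 0, 0, 0]}}

```text
clock: 12.95
eef_pos: [0.4096, -0.1191, 0.2717]
tool_rot: [-0.031, 0.999, 0.022, -0.005]
ft_force: [-0.2, 0.6, 0.0]
grip_width: 0.0002
grasp_force: 0.0
```

Run:
```python
from h import *
np.set_printoptions(precision=4,suppress=True)
n=Z@T[:,2]; c=np.array([.450,-.122,.223])-.008*Z[:,0]; c[1]+=.008
print(get_obs()['eef_pos'],to(c+.03*n)[0])
for cn in ('top','scene'):
  p=cam(cn); save(p,cn+'1.png')
  X,C=cloud(p); L=((X-np.r_[.483,.030,.1485])@Z)@T
  for nm,m in (('hd',(L[:,2]>.029)&(L[:,2]<.044)&(abs(L[:,0])<.06)&(L[:,1]>-.05)&(L[:,1]<.13)&(C.sum(1)<200)),('head',(L[:,2]>.078)&(L[:,2]<.096)&(abs(L[:,0])<.05)&(abs(L[:,1]+.148)<.05))):
    print(cn,nm,m.sum(), m.sum()>5 and np.percentile(L[m],[2,50,98],0))
```

```text
[ 0.4096 -0.1191  0.2717] [-1.78  0.15  2.27]
top hd 57 [[-0.0314  0.0203  0.0315]
 [ 0.0007  0.0239  0.0365]
 [ 0.0381  0.0283  0.0407]]
top head 170 [[-0.0202 -0.1657  0.0794]
 [ 0.0073 -0.1405  0.0869]
 [ 0.0241 -0.1226  0.0914]]
scene hd 178 [[-0.0382  0.0162  0.0296]
 [-0.0031  0.0247  0.0364]
 [ 0.0339  0.0288  0.0407]]
scene head 281 [[-0.0254 -0.1735  0.0799]
 [-0.0015 -0.1466  0.0881]
 [ 0.0225 -0.1255  0.091 ]]
```

View pics/scene1.png

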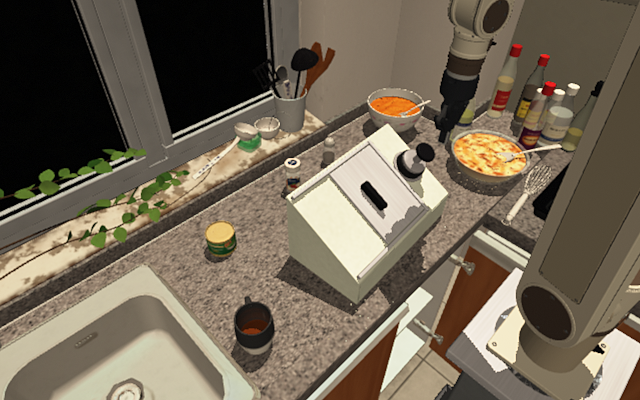

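The handle now sits 24 mm from the keeper's centre line, so the hatch is shut; it shows at about (373,195), with its plate against the pump-side frame. Now I approach the plunger along its axis.

>>> {"op": "arm_command", "data": {"slide": [[-0.9, 0.1, 1.2], [-1.8, 0.1, 2.3], [-2.3, 0.1, 3.2], [-2.8, 0.1, 4.0], [-2.8, 0.1, 4.0]], "spin": [0, 0, 0, 0, 0]}}

```text
clock: 13.68
eef_pos: [0.4388, -0.1106, 0.2321]
tool_rot: [-0.035, 0.999, 0.023, -0.004]
ft_force: [0.4, -0.8, -0.0]
grip_width: 0.0002
grasp_force: 0.0
```

>>> {"op": "arm_command", "data": {"slide": [[-0.25, 0, 0.43], [-0.5, 0, 0.86], [-0.75, 0, 1.3], [-0.75, 0, 1.3], [-0.75, 0, 1.3]], "spin": [0, 0, 0, 0, 0]}}

```text
clock: 14.3
eef_pos: [0.4464, -0.1102, 0.2204]
tool_rot: [-0.035, 0.999, 0.022, -0.003]
ft_force: [-1.3, -1.5, 3.4]
grip_width: 0.0005
grasp_force: 1.6
```

>>> {"op": "arm_command", "data": {"slide": [[-0.25, 0, 0.43], [-0.5, 0, 0.86], [-0.75, 0, 1.3], [-1.0, 0, 1.73], [-1.0, 0, 1.73]], "spin": [0, 0, 0, 0, 0]}}

```text
clock: 14.92
eef_pos: [0.4566, -0.1093, 0.2027]
tool_rot: [-0.034, 0.999, 0.022, -0.003]
ft_force: [-1.9, -3.3, 5.7]
grip_width: 0.0001
grasp_force: 3.3
```

>>> {"op": "arm_command", "data": {"slide": [[-0.15, 0, 0.26], [-0.3, 0, 0.52], [-0.4, 0, 0.69], [-0.4, 0, 0.69], [-0.4, 0, 0.69]], "spin": [0, 0, 0, 0, 0]}}

```text
clock: 15.55
eef_pos: [0.4603, -0.109, 0.1962]
tool_rot: [-0.034, 0.999, 0.021, -0.003]
ft_force: [-2.1, -3.7, 8.0]
grip_width: 0.0002
grasp_force: 3.9
```

>>> {"op": "arm_command", "data": {"slide": [[-0.1, 0, 0.17], [-0.2, 0, 0.35], [-0.3, 0, 0.52], [-0.3, 0, 0.52], [-0.3, 0, 0.52]], "spin": [0, 0, 0, 0, 0]}}

```text
clock: 16.18
eef_pos: [0.4631, -0.1088, 0.1914]
tool_rot: [-0.034, 0.999, 0.021, -0.003]
ft_force: [-3.8, -5.1, 10.2]
grip_width: 0.0001
grasp_force: 5.4
```

Run:
```python
from h import *
n=Z@T[:,2]; o=get_obs(); print(o['ft_force']@n,o['eef_pos']@n,o['ft_force'],o['clock'])
```

```text
10.951398872177233 -0.06154622629791536 [-3.84173162 -5.11494152 10.23184088] 16.175
```

>>> {"op": "arm_command", "data": {"slide": [[-0.1, -0.05, 0.17], [-0.15, -0.1, 0.26], [-0.15, -0.1, 0.26], [-0.15, -0.1, 0.26], [-0.15, -0.1, 0.26]], "spin": [0, 0, 0, 0, 0]}}

```text
clock: 16.8
eef_pos: [0.4644, -0.1089, 0.1891]
tool_rot: [-0.034, 0.999, 0.022, -0.003]
ft_force: [-4.7, -2.9, 12.6]
grip_width: 0.0001
grasp_force: 6.9
```

Run:
```python
from h import *
n=Z@T[:,2]; o=get_obs(); print(o['ft_force']@n,o['eef_pos']@n,o['ft_force'],o['clock'])
```

```text
13.361346305169393 -0.06416221113229263 [-4.69110751 -2.92072289 12.61152068] 16.8
```

The slope is now about 0.9 N/mm at 13.4 N, so the plunger is at its stop. I hold it there, then let it rise.

>>> {"op": "arm_command", "data": {"slide": [[0, 0, 0.05], [0, 0, 0.05], [0, 0, 0.05], [0, 0, 0.05], [0, 0, 0.05]], "spin": [0, 0, 0, 0, 0]}}

```text
clock: 17.42
eef_pos: [0.4646, -0.1089, 0.1888]
tool_rot: [-0.034, 0.999, 0.022, -0.003]
ft_force: [-5.2, -3.6, 14.1]
grip_width: -0.0001
grasp_force: 7.1
```

>>> {"op": "arm_command", "data": {"slide": [[0, 0, 0], [0, 0, 0], [0, 0, 0], [0, 0, 0], [0, 0, 0]], "spin": [0, 0, 0, 0, 0]}}

```text
clock: 18.05
eef_pos: [0.4646, -0.1089, 0.1888]
tool_rot: [-0.034, 0.999, 0.022, -0.003]
ft_force: [-4.3, -2.6, 14.2]
grip_width: 0.0003
grasp_force: 7.1
```

>>> {"op": "arm_command", "data": {"slide": [[0.5, 0, -0.86], [1, 0.05, -1.73], [1.5, 0.1, -2.6], [2, 0.1, -3.46], [2.5, 0.15, -4.33]], "spin": [0, 0, 0, 0, 0]}}

```text
clock: 18.68
eef_pos: [0.4393, -0.1098, 0.2305]
tool_rot: [-0.035, 0.999, 0.023, -0.004]
ft_force: [-0.4, -0.4, -0.7]
grip_width: 0.0001
grasp_force: 0.0
```

>>> {"op": "arm_command", "data": {"slide": [[0.5, 0, -0.86], [0.5, 0, -0.86], [0.5, 0, -0.86], [0.5, 0, -0.86], [0.5, 0, -0.86]], "spin": [0, 0, 0, 0, 0]}}

```text
clock: 19.3
eef_pos: [0.4349, -0.111, 0.2391]
tool_rot: [-0.035, 0.999, 0.023, -0.004]
ft_force: [-0.3, -0.1, -0.1]
grip_width: -0.0003
grasp_force: 0.0
```

Run:
```python
from h import *
np.set_printoptions(precision=4,suppress=True)
n=Z@T[:,2]; o=get_obs(); print(o['ft_force']@n,o['eef_pos']@n,o['eef_pos'],o['clock'])
c=np.array([.4644,-.1089,.1891]); print(to(c),to(c+.045*n)[0],n)
p=cam('scene'); save(p,'scene2.png')
X,C=cloud(p); L=((X-np.r_[.483,.030,.1485])@Z)@T
for nm,m in (('hd',(L[:,2]>.029)&(L[:,2]<.044)&(abs(L[:,0])<.06)&(L[:,1]>-.05)&(L[:,1]<.13)&(C.sum(1)<200)),('head',(L[:,2]>.04)&(L[:,2]<.096)&(abs(L[:,0])<.03)&(abs(L[:,1]+.148)<.03))):
    print(nm,m.sum(), m.sum()>5 and np.percentile(L[m],[2,50,98],0))
```

```text
0.0357046963983701 -0.006095133369343512 [ 0.4349 -0.111   0.2391] 19.3
(array([-2.99, -0.22,  4.98]), [[-0.998, -0.069, -0.009], [-0.07, 0.997, 0.045], [0.006, 0.046, -0.999]]) [-0.72 -0.04  1.1 ] [-0.4988 -0.034   0.866 ]
hd 175 [[-0.0382  0.017   0.0297]
 [-0.0029  0.0245  0.0366]
 [ 0.0342  0.0287  0.0407]]
head 376 [[-0.0259 -0.1684  0.0401]
 [-0.0026 -0.1438  0.0851]
 [ 0.0221 -0.1259  0.0911]]
```

View pics/scene2.png

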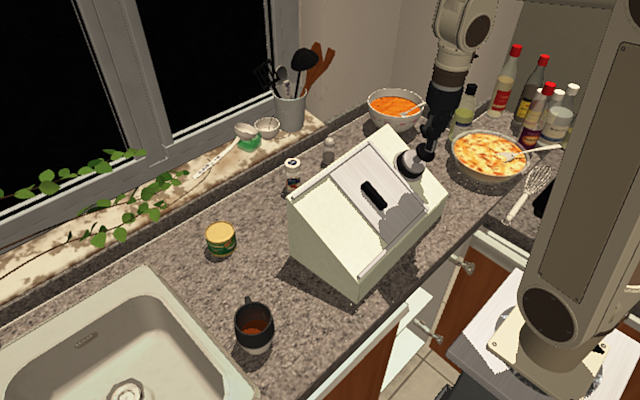

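The plunger is up again (head at (420,155), top about 86 mm above the deck), the fingers are clear of it, and the hatch is still shut. Second stroke.

>>> {"op": "arm_command", "data": {"slide": [[-0.4, 0, 0.69], [-0.8, 0, 1.38], [-1.2, -0.05, 2.07], [-1.6, -0.05, 2.77], [-2.0, -0.1, 3.46]], "spin": [0, 0, 0, 0, 0]}}

```text
clock: 19.98
eef_pos: [0.4548, -0.1092, 0.2046]
tool_rot: [-0.035, 0.999, 0.023, -0.003]
ft_force: [-2.4, 0.6, 5.4]
grip_width: 0.0001
grasp_force: 3.2
```

>>> {"op": "arm_command", "data": {"slide": [[-0.2, 0, 0.35], [-0.4, 0, 0.69], [-0.6, -0.05, 1.04], [-0.8, -0.05, 1.38], [-0.8, -0.05, 1.38]], "spin": [0, 0, 0, 0, 0]}}

```text
clock: 20.6
eef_pos: [0.4624, -0.1086, 0.1914]
tool_rot: [-0.035, 0.999, 0.022, -0.003]
ft_force: [-3.8, -0.0, 9.5]
grip_width: 0.0003
grasp_force: 5.2
```

>>> {"op": "arm_command", "data": {"slide": [[-0.1, 0, 0.17], [-0.2, 0, 0.34], [-0.2, 0, 0.34], [-0.2, 0, 0.34], [-0.2, 0, 0.34]], "spin": [0, 0, 0, 0, 0]}}

```text
clock: 21.22
eef_pos: [0.464, -0.1085, 0.1887]
tool_rot: [-0.035, 0.999, 0.022, -0.003]
ft_force: [-6.1, -0.1, 12.7]
grip_width: -0.0001
grasp_force: 7.0
```

The axial force is about 14 N, the same as on the first stroke, so the plunger is at its stop. I hold, then release and retreat.

>>> {"op": "arm_command", "data": {"slide": [[0, 0, 0], [0, 0, 0], [0, 0, 0], [0, 0, 0], [0, 0, 0]], "spin": [0, 0, 0, 0, 0]}}

```text
clock: 21.85
eef_pos: [0.464, -0.1085, 0.1887]
tool_rot: [-0.035, 0.999, 0.022, -0.003]
ft_force: [-6.5, -0.8, 12.8]
grip_width: 0.0003
grasp_force: 7.0
```

>>> {"op": "arm_command", "data": {"slide": [[0, 0, 0], [0, 0, 0], [0, 0, 0], [0, 0, 0], [0, 0, 0]], "spin": [0, 0, 0, 0, 0]}}

```text
clock: 22.48
eef_pos: [0.464, -0.1085, 0.1887]
tool_rot: [-0.034, 0.999, 0.022, -0.003]
ft_force: [-5.9, -0.5, 12.8]
grip_width: -0.0001
grasp_force: 7.0
```

>>> {"op": "arm_command", "data": {"slide": [[0.5, 0, -0.86], [1, 0.05, -1.73], [1.5, 0.1, -2.6], [2, 0.1, -3.46], [2.5, 0.15, -4.33]], "spin": [0, 0, 0, 0, 0]}}

```text
clock: 23.1
eef_pos: [0.4397, -0.1104, 0.2309]
tool_rot: [-0.035, 0.999, 0.023, -0.003]
ft_force: [0.2, 0.1, -0.1]
grip_width: 0.0003
grasp_force: 0.0
```

>>> {"op": "arm_command", "data": {"slide": [[1, 0, -2], [2, 0, -4], [3, 0, -6], [4, 0, -8], [4, 0, -8]], "spin": [0, 0, 0, 0, 0]}}

```text
clock: 23.72
eef_pos: [0.4012, -0.1172, 0.3123]
tool_rot: [-0.034, 0.999, 0.022, -0.002]
ft_force: [0.5, 0.1, -0.6]
grip_width: 0.0002
grasp_force: 0.0
```

>>> {"op": "arm_command", "data": {"slide": [[0, 0, 0], [0, 0, 0], [0, 0, 0], [0, 0, 0], [0, 0, 0]], "spin": [0, 0, 0, 0, 0]}}

```text
clock: 24.35
eef_pos: [0.4006, -0.1167, 0.3109]
tool_rot: [-0.035, 0.999, 0.023, -0.003]
ft_force: [-0.5, 0.6, 0.5]
grip_width: 0.0002
grasp_force: 0.0
```

Run:
```python
from h import *
np.set_printoptions(precision=4,suppress=True)
for cn in ('scene','top'):
  p=cam(cn)
  X,C=cloud(p); L=((X-np.r_[.483,.030,.1485])@Z)@T
  for nm,m in (('hd',(L[:,2]>.029)&(L[:,2]<.044)&(abs(L[:,0])<.06)&(L[:,1]>-.05)&(L[:,1]<.13)&(C.sum(1)<200)),('head',(L[:,2]>.04)&(L[:,2]<.096)&(abs(L[:,0])<.03)&(abs(L[:,1]+.148)<.03))):
    print(cn,nm,m.sum(), m.sum()>5 and np.percentile(L[m],[2,50,98],0))
print(get_obs()['ft_force'],get_obs()['clock'])
```

```text
scene hd 178 [[-0.0386  0.0173  0.0294]
 [-0.0023  0.0244  0.0364]
 [ 0.0348  0.0285  0.0395]]
scene head 429 [[-0.0256 -0.1725  0.0402]
 [-0.0017 -0.145   0.0863]
 [ 0.0222 -0.1264  0.0906]]
top hd 55 [[-0.031   0.0202  0.0325]
 [ 0.0007  0.0239  0.0374]
 [ 0.0366  0.0283  0.0414]]
top head 260 [[-0.0234 -0.1705  0.0406]
 [ 0.0054 -0.1447  0.0856]
 [ 0.0246 -0.123   0.0916]]
[-0.3679  0.0152 -0.3977] 24.45
```

The hatch is shut, the plunger is up and the tool is clear, so I hand in.

```bash
python3 -c "
from workcell import *
print(job_done())"
```

```text
the job is handed in; nothing more can be done
None
```

I shut the hatch and pumped the plunger twice to its stop, held about a second each time at roughly 14 N. It was fully up again and the arm clear when I handed the job in at about 24 s; the hand-in returned no verdict.

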